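Vent the vacuum jar and stand its stirring rods in the cup

TASK

Get the graphite stirring rods ready for a melt: open the vent tap on the vacuum jar's lid all the way, lift the lid off and lay it flat, right way up, on the middle of the cork mat, then take every rod out of the jar and lower it gently (do not drop it, graphite is brittle) into the white holder cup so that it stands there. Finally, with the tap still open, put the lid back fully down on the jar with its ear between the two posts, and shut the tap completely. The cup may get knocked aside meanwhile; leave the other things on the bench alone.

Things in the scene. Friction and masses are not known exactly. Their poses are not given: they have to be found in the camera images.
- jar: Fixed vacuum jar: glass pot, outside diameter 188 mm (foot 204), inside 174, rim 160 mm above its origin (centre of its underside, on the bench); z up. Inside, a white rack holds rods upright at (+-28, +-28) mm in this frame, in 30 mm deep, 13 mm wide holes: foot 12 mm, top 142 mm above the origin. Three steel lugs at the mouth reach 9 mm inward, to 78 mm from the axis.
- jar_posts (a point): Point midway between two steel locating posts outside the jar's rim, at the rim's height, 105 mm from the jar's axis towards its +x. The posts leave a clear gap of 30 mm for the lid's ear and reach 6 mm above the rim. Axes as the jar's.
- lid_grip (a point): Centre of the black handle block in the middle of the loose lid: 44 mm long (x), 16 wide (y), top 18 mm above this point, lid's top face 26 mm below. Axes are the lid's, z up. The lid: aluminium plate, 192 mm across, 12 mm thick, under it a 148 mm wide, 12 mm deep plug (small lugs reach out to 83 mm from the axis), flat bottom 50 mm below this point; 0.4 to 0.65 kg.
- lid_ear (a point): Middle of the ear, 20 mm wide and 12 mm thick, that sticks out of the lid's plate at +x; 102 mm from the lid's axis, 32 mm below the handle's centre. With the lid seated the ear is between the jar's posts, the lid's x along the jar's x, and the handle's centre on the jar's axis 198 mm above the jar's origin.
- tap_grip (a point): Middle of the vent tap's brass bar: 46 mm long, 12 mm thick, 22 mm tall (11 mm above and below this point), on a thin stem on the lid 66 mm from the handle's centre towards the lid's -x; the lid's top face is 30 mm below. x along the bar (turns with it), z up along the tap's axis. Turning takes about 0.06 N m.
- tap (a joint): Vent tap angle, rad: 0 shut (bar along the lid's x), 1.57 fully open (bar across), growing anticlockwise from above; stops at both ends, stays where left. Below about 0.9 rad vacuum holds the lid: do not force it. Open, it lifts straight off. Leave it open while the lid is off: the lid goes down onto the jar only with the tap open.
- cup: Loose white ceramic holder cup, round, 74 mm outside, 64 mm inside, 85 mm high, inner floor 6 mm above its origin (centre of its underside); about 0.4 kg. It may get pushed about.
- mat: Fixed square cork mat, 170 x 170 x 5 mm, origin at the centre of its underside on the bench. The lid is laid here, its handle's centre then 55 mm above the bench.
- rod0_mid (a point): Middle of a round graphite stirring rod, 10 mm diameter, 130 mm long (65 mm either way along its z, flat ends), about 25 g, brittle. It stands in the jar's rack at the start, or is absent (None).
- rod1_mid (a point): Middle of a round graphite stirring rod, 10 mm diameter, 130 mm long (65 mm either way along its z, flat ends), about 25 g, brittle. It stands in the jar's rack at the start, or is absent (None).
- rod2_mid (a point): Middle of a round graphite stirring rod, 10 mm diameter, 130 mm long (65 mm either way along its z, flat ends), about 25 g, brittle. It stands in the jar's rack at the start, or is absent (None).
- rod3_mid (a point): Middle of a round graphite stirring rod, 10 mm diameter, 130 mm long (65 mm either way along its z, flat ends), about 25 g, brittle. It stands in the jar's rack at the start, or is absent (None).
- crucible: Bystander, leave alone: white ceramic crucible, open bowl 84 mm wide, 50 mm high; origin at the underside.
- fluxjar: Bystander, leave alone: small amber glass jar, 54 mm wide, 85 mm high; origin at the underside.
- mould: Bystander, leave alone: dark steel ingot mould, open block 50 x 100 x 32 mm; origin at the underside.
- tweezers: Bystander, leave alone: steel tweezers lying flat, 150 mm long along own y, 6 mm thick; origin at the underside.
- hammer: Bystander, leave alone: small hammer lying along its own x; origin at the underside.
- brush: Bystander, leave alone: brush lying along its own x; origin at the underside.
- weight: Bystander, leave alone: brass weight, 36 mm wide, 44 mm high; origin at the underside.
Not all that is in view belongs to the job. Several things have the shape of the mat; the one meant has the colours described above.

How it is judged:
By the outcome, as a careful person would: the job done as asked, in the order asked, and still so for the second after the job is handed in, with the robot touching nothing.
Of rod0, rod1, rod2, rod3 only 2 to 4 are there at a start; the rules pass over those that are not, and their reading is None.
At some moment in a run one of cup may be knocked a few centimetres aside while the robot is not near it.
It also fails if it takes over 210 s, if anything falls off the work surface, if the arm or the gripper's body presses on something with over 40 N, if the wrist force passes 120 N, or if a joint passes its speed limit or range.

ROBOT

A 6-joint arm with a two-finger parallel gripper is mounted at the origin on the work surface. World frame = base frame: x ahead of the robot, y to its left, z up, the work surface at z = 0. Lengths are in m, angles in rad, forces in N, time in s.
With the tool pointing down it reaches from about 0.275 to 0.75 m from the base axis. Payload 10.2 kg.
Tool frame: the origin (TCP) lies midway between the tips of the shut fingers; the grasp point (between the pads) lies 19 mm behind it (env.hold_point_z is the distance from the TCP to the grasp point, in m); x points along the fingers, z is the direction in which the jaws open and shut, and the axes are right-handed (so a half turn about x gives the same grasp; the last joint's range is limited). The gripper opens to 85 mm and grips with 20 to 120 N. Pads are 22 mm wide; open, the fingers measure 114 mm over their backs; the gripper's body (76 mm by 85 mm) begins 54 mm behind the grasp point. The pads swing forward as they close: fully open they stand 13 mm farther back than shut.
Start: joints at [-1.515, 0.313, 1.498, -0, 1.331, -0.223], TCP at [0.144, -0.505, 0.231] pointing down, gripper open.
Joint ranges: [-2.94, 2.94], [-0.97, 2.17], [0.19, 2.56], [-1.23, 4.37], [0.02, 3.11], [-2.88, 2.88]. Speed limits (rad/s): [2.39, 2.39, 3.01, 3.14, 3.14, 3.14].

INTERFACE

Orientations are given as a unit quaternion [x, y, z, w].
In Python, from bench import env, kinematics, monitor, eyes, job gives the robot as it stands. The module is installed in compiled form; this text tells all that it offers. Calls block until the motion is done:
- env.reach(position, orientation): joint-space move of the TCP to a pose.
- env.movel(position, velocity=0.15, frame=None, guard=None): straight line of the TCP; frame=None keeps the orientation; velocity is the mean speed in m/s. With guard (N) it stops when the force on the tool has changed by that much, and returns True; else False.
- env.set_joints(angles): joint-space move.
- env.release() and env.close_gripper(effort=None): open the fingers fully, or close them until they stop; effort is the grip in N (None keeps the last).
- env.hold(seconds).
- kinematics.ik(position, orientation): joint angles nearest the present ones, or None.
- monitor.sense(): the state.
- eyes.grab_frame(name): name is "scene" or "top" or "wrist"; returns a dict with "frame" (400x640x3 uint8, red, green, blue), "mtx" (3x3 intrinsics, pixels), "k1" (the pictures are not rectified: a ray, as slopes to the right and down, at radius r is drawn at 1 + k1 r^2 times it, then the intrinsics apply), "view" (4x4, takes a point from world to camera coordinates). Camera axes: x right, y down, z forward; pixel columns grow to the right and rows downward; lengths in m; the calibration is good to about 2 mm. A picture is of the moment at which its call begins. There is no depth.
A pose or a line that the arm cannot do raises env.MotionError and nothing moves.
- job.hand_in(): hands the job in, once; it reports no verdict.
The state is a dict: "clock": time; "joints": joint angles; "qvel": joint speeds; "joint_efforts": joint torques, N m; "position": TCP position; "ee_rot": TCP orientation; "contact_force": force on the tool from outside, world axes, zero at the start; "ft_torque": the same for the moment, N m; "finger_gap": opening from 0.0 (shut) to 1.0 (fully open).
Only numpy, scipy, OpenCV 4.12 (cv2) and the standard library are available. Lean on these libraries where they do the work, as an engineer would, in place of code of your own. Each camera call takes 0.05 s, during which the arm holds its last target. There are 200 camera calls.

## Working session

There is one attempt and no reset: what is moved stays moved. The work goes in short steps, each a Python script; the robot and the scene stay as the last script left them, time stands still between calls to the robot, and variables do not carry over. Pictures are saved under pics/ and viewed, about 12 in all and at most 16, crops included, and the job is handed in when it is done.

```bash
mkdir -p pics; cat > h.py <<'E'
import numpy as np, cv2
from bench import env, kinematics, monitor, eyes, job
from scipy.spatial.transform import Rotation as R
def snap(cam,name,crop=None,scale=1):
    f=eyes.grab_frame(cam); np.savez('pics/'+name+'.npz',**f)
    im=f['frame'][:,:,::-1]
    if crop: x0,y0,x1,y1=crop; im=im[y0:y1,x0:x1]
    if scale!=1: im=cv2.resize(im,None,fx=scale,fy=scale,interpolation=cv2.INTER_CUBIC)
    cv2.imwrite('pics/'+name+'.png',im); return f
def load(name): return dict(np.load('pics/'+name+'.npz'))
def ray(f,u,v):
    K=f['mtx']; d=np.array([(u-K[0,2])/K[0,0],(v-K[1,2])/K[1,1]]); s=d.copy()
    for _ in range(20): s=d/(1+float(f['k1'])*(s@s))
    V=f['view']; Rm=V[:3,:3]; return -Rm.T@V[:3,3], Rm.T@np.array([s[0],s[1],1])
def at(f,u,v,z):
    o,d=ray(f,u,v); return o+d*(z-o[2])/d[2]
def proj(f,p):
    c=f['view'][:3,:3]@np.asarray(p)+f['view'][:3,3]; s=c[:2]/c[2]; s=s*(1+float(f['k1'])*(s@s))
    K=f['mtx']; return np.array([K[0,0]*s[0]+K[0,2],K[1,1]*s[1]+K[1,2]])
def down(a):
    # tool x down; jaw (tool z) at world angle a
    x=np.array([0,0,-1.]); z=np.array([np.cos(a),np.sin(a),0]); return R.from_matrix(np.c_[x,np.cross(z,x),z]).as_quat()
E
python3 - <<'E'
from h import *
for c in ("scene","top"):
    f=snap(c,c+'0'); print(c,f['mtx'].round(1).tolist(),f['k1'],(-f['view'][:3,:3].T@f['view'][:3,3]).round(3))
s=monitor.sense(); print(s['ee_rot'],s['position'],down(0),env.hold_point_z,R.from_quat(s['ee_rot']).as_matrix().round(2))
E
```

```text
scene [[371.7, 0.0, 316.5], [0.0, 371.7, 198.7], [0.0, 0.0, 1.0]] -0.07678885736287672 [1.27  0.33  0.815]
top [[499.3, 0.0, 320.5], [0.0, 499.3, 197.0], [0.0, 0.0, 1.0]] -0.02289048247740154 [ 0.275 -0.016  1.484]
[ 0.42599498  0.5648749  -0.42537825  0.56435624] [ 0.14444396 -0.50450302  0.23079408] [0.         0.70710678 0.         0.70710678] 0.0187 [[-0.    0.96  0.28]
 [ 0.    0.28 -0.96]
 [-1.    0.   -0.  ]]
```

View pics/top0.png

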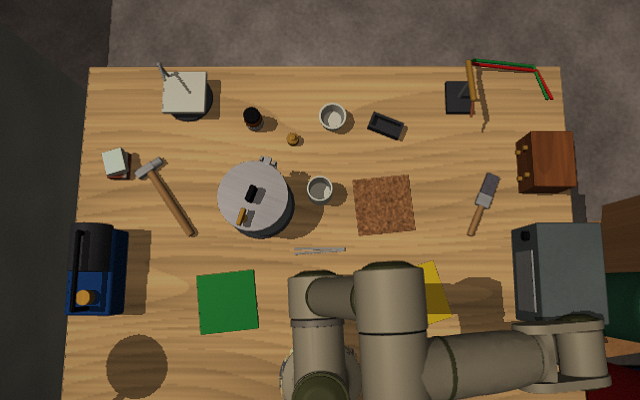

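View pics/scene0.png

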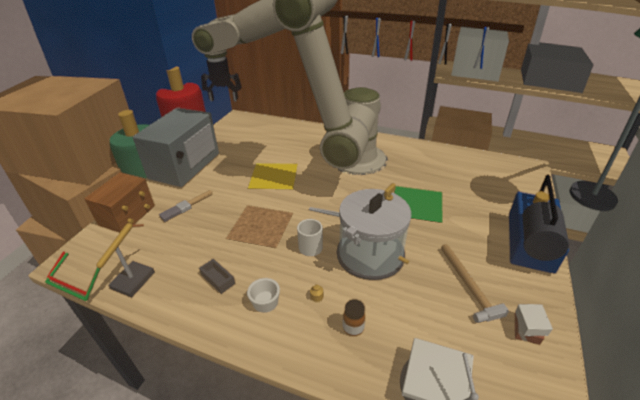

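Top view: the jar with its lid is at (255,198), with the black handle near (252,193), the brass tap at (242,215) and the ear and posts at (268,161). Mat candidates are the brown speckled square (384,205), the green one (228,302) and the yellow one (435,295). Only the brown one is cork. Cup candidates are (319,189), which looks tall in the scene view, and (333,117), which is a low wide bowl and so the crucible. I'll confirm both in one crop.

```bash
python3 - <<'E'
from h import *
f=load('top0'); im=f['frame'][95:270,200:430,::-1]
cv2.imwrite('pics/c1.png',cv2.resize(im,None,fx=3.4,fy=3.4,interpolation=cv2.INTER_CUBIC))
E
```

```text
(no output)
```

View pics/c1.png

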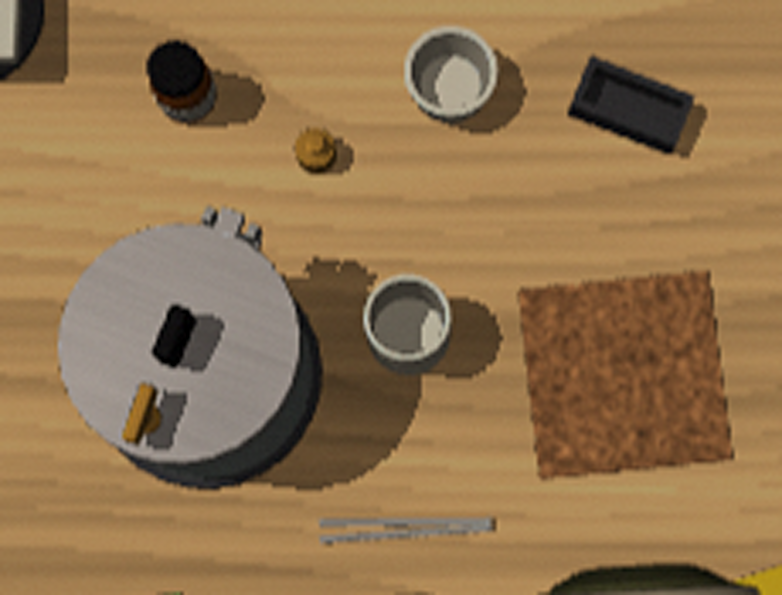

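```bash
cat >> h.py <<'E'
def C1(f,u,v,z): return at(f,200+u/3.4-.35,95+v/3.4-.35,z)
E
python3 - <<'E'
from h import *
f=load('top0')
L=C1(f,180,343.5,.172); print('lid',L)
for n,a,b in (('w',(59,340),(301,340)),('h',(180,224),(180,463))): print(n,np.linalg.norm(C1(f,*a,.172)-C1(f,*b,.172)))
E=C1(f,229,222,.172); print('ear',E,np.linalg.norm((E-L)[:2]))
T0=C1(f,151,388,.213);T1=C1(f,131,441,.213); T=(T0+T1)/2; print('tap',T,np.linalg.norm(T0-T1),np.arctan2(*(T0-T1)[1::-1]),np.linalg.norm((T-L)[:2]))
H=C1(f,179,330,.216); print('handle',H)
a=lambda p,q:np.arctan2(*(p-q)[1::-1]); print('yaw',a(E,L),a(L,T),a(E,T))
c=C1(f,407,318,.085);print('cup',c, np.linalg.norm(C1(f,364,318,.085)-C1(f,451,318,.085)))
m=[C1(f,*p,.005) for p in ((519,290),(710,271),(733,458),(541,478))]; print('mat',np.mean(m,0),[np.linalg.norm(m[i]-m[i-1]) for i in range(4)],a(m[0],m[3]),a(m[0],m[1]))
for n,p,z in(('tw1',(320,530),.006),('tw2',(495,524),.006),('weight',(316,148),.044)): print(n,C1(f,*p,z))
E
```

```text
lid [0.4998599  0.18540481 0.172     ]
w 0.19085537021140495
h 0.19070431566307078
ear [0.5979499  0.14895821 0.172     ] 0.10464225415477028
tap [0.43835023 0.20725343 0.213     ] 0.042772661260239916 -0.3325661852994486 0.06527482189170333
handle [0.50273762 0.179704   0.216     ]
yaw -0.35575395476769384 -0.3413052587345985 -0.3502034156472251
cup [0.53673265 0.00854864 0.085     ] 0.07293981957962054
mat [ 0.50237633 -0.182788    0.005     ] [np.float64(0.16807614593610676), np.float64(0.17068002892574055), np.float64(0.1674486060696136), np.float64(0.1685056102362597)] 0.10760745073566258 1.67307998351336
tw1 [0.36421107 0.08465212 0.006     ]
tw2 [ 0.36986203 -0.06720485  0.006     ]
weight [0.69627166 0.08988661 0.044     ]
```

Cork mat and cup confirmed. The measured sizes match: lid 191 mm, cup 73 mm, mat about 169 mm, tap offset 65 mm, yaw about -0.35. I'll move above the tap and look from close by.

```bash
python3 - <<'E'
from h import *
p=[.46,.20,.36]
s=monitor.sense()
for a in (-.35+np.pi/2,-.35-np.pi/2):
    q=kinematics.ik(p,down(a)); print(a,None if q is None else np.round(q,2))
    q=kinematics.ik(p,down(a+1.57)); print(a+1.57,None if q is None else np.round(q,2))
env.movel([.144,-.505,.36]); 
q1=kinematics.ik(p,down(-.35-np.pi/2)); q2=kinematics.ik(p,down(-.35-np.pi/2+1.57))
env.reach(p,down(-.35-np.pi/2))
s=monitor.sense();print(s['clock'],s['position'],s['joints'],s['finger_gap'],s['contact_force'])
f=snap('wrist','w1'); print(f['mtx'][0,0],f['k1'])
E
```

```text
1.2207963267948965 [ 0.18  0.2   1.31 -0.    1.63 -1.04]
2.7907963267948963 [ 0.18  0.2   1.31 -0.    1.63 -2.61]
-1.9207963267948966 [ 0.18  0.2   1.31 -0.    1.63  2.1 ]
-0.3507963267948966 [ 0.18  0.2   1.31 -0.    1.63  0.53]
3.8333 [0.46024446 0.19950939 0.35991625] [ 1.75119841e-01  2.03979021e-01  1.30879795e+00 -1.12186368e-04
  1.62895047e+00  2.09666972e+00] 0.9975711205545081 [ 0.0039603  -0.62933348 -0.2260907 ]
318.0390344097785 0.010369613329406367
```

View pics/w1.png

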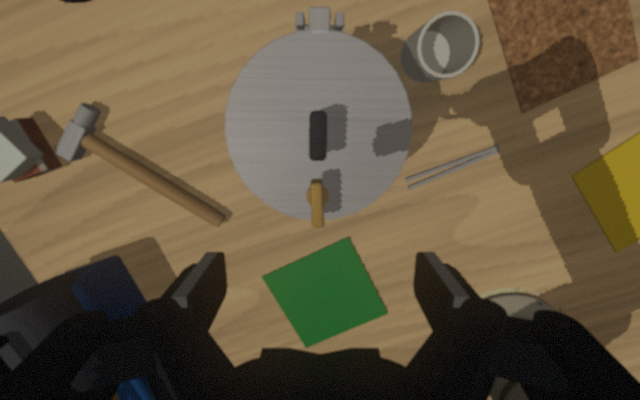

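The wrist view shows the lid circle centred at (318,125), the handle at (318,135), the bar spanning (317,180)–(317,227) and the ear at (319,18) between its posts. Next I convert these to positions.

```bash
python3 - <<'E'
from h import *
f=load('w1'); g=f['frame']
# lid disc by projecting model & centre fit
from scipy.optimize import least_squares
th=np.linspace(0,2*np.pi,9)[:-1]
pts=[(225,125),(411,125)]
L=(at(f,225,125,.172)+at(f,411,125,.172))/2; print('lid mid (x chord)',L, np.linalg.norm(at(f,225,125,.172)-at(f,411,125,.172)))
T=at(f,318,30,.172);B=at(f,318,220,.172); print('tb',(T+B)/2,np.linalg.norm(T-B))
print('ear',at(f,319,18,.172))
a=at(f,317,181,.213);b=at(f,317,226,.213);print('bar',(a+b)/2,np.linalg.norm(a-b),np.arctan2(*(a-b)[1::-1]))
L=np.array([.4998,.1854]);y=-.35;u=np.array([np.cos(y),np.sin(y)])
im=g[:,:,::-1].copy()
def dot(p,c): 
    q=proj(f,p); cv2.circle(im,tuple(int(round(v)) for v in q),1,c,-1)
for t in np.linspace(0,6.28,40): dot([*(L+.096*np.array([np.cos(t),np.sin(t)])),.172],(0,0,255))
v=np.array([-u[1],u[0]])
for sx in(-1,1):
  for sy in(-1,1):
    dot([*(L+.022*sx*u+.008*sy*v),.216],(0,255,0)); dot([*(L-.066*u+.023*sx*u+.006*sy*v),.213],(255,0,0))
for sy in (-1,1): dot([*(L+.11*u+.01*sy*v),.172],(255,0,255))
cv2.imwrite('pics/w1o.png',cv2.resize(im[0:240,200:440],None,fx=2.5,fy=2.5,interpolation=cv2.INTER_CUBIC))
E
```

```text
lid mid (x chord) [0.50971788 0.1831849  0.172     ] 0.187965114404809
tb [0.50231101 0.18591057 0.172     ] 0.18853769748898827
ear [0.59980592 0.14910938 0.172     ]
bar [0.4435363  0.20827602 0.213     ] 0.044838149142714126 -0.3529290370538528
```

View pics/w1o.png

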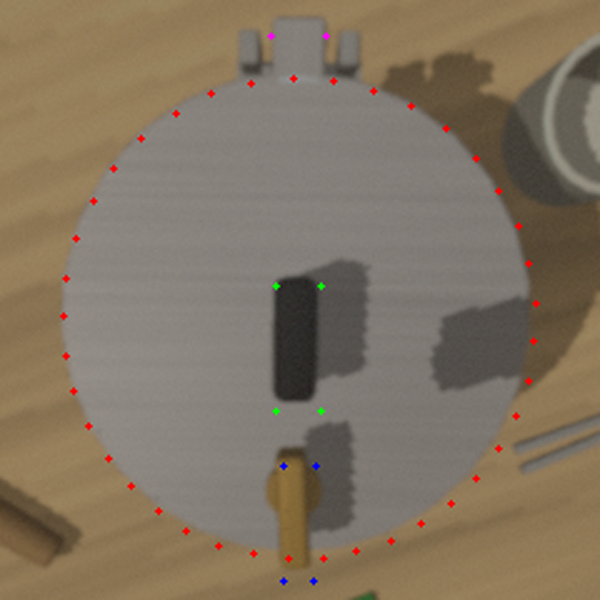

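```bash
cat >> h.py <<'E'
Y=-.35; U=np.array([np.cos(Y),np.sin(Y)]); L0=np.array([.503,.1852]); TAP=L0-.066*U; J=Y-np.pi/2
def st(m=''):
    s=monitor.sense(); print(m,'t%.1f'%s['clock'],s['position'].round(4),'gap%.3f'%s['finger_gap'],'F',np.round(s['contact_force'],1),'q6 %.2f'%s['joints'][5]); return s
E
python3 - <<'E'
from h import *
env.movel([*TAP,.25],frame=down(J)); 
print(env.movel([*TAP,.2055],velocity=.06,guard=10)); st('at')
env.close_gripper(25); s=st('closed')
q=np.array(s['joints']); p=q.copy(); 
for k in range(1,5):
    p[5]=q[5]-1.57*k/4-(.03 if k==4 else 0); env.set_joints(p); s=st(k); print(s['ft_torque'].round(2))
snap('wrist','w2')
E
```

```text
False
at t5.7 [0.4412 0.2079 0.2058] gap1.001 F [-0.5 -0.   0. ] q6 2.12
closed t6.3 [0.4411 0.2078 0.2057] gap0.132 F [ 0.  -0.1  2.2] q6 2.12
1 t6.8 [0.4411 0.2081 0.2057] gap0.128 F [-0.2  2.   0.9] q6 1.73
[ 0.38 -0.05  0.09]
2 t7.3 [0.441  0.208  0.2057] gap0.124 F [-1.   2.8  0.7] q6 1.34
[0.58 0.09 0.07]
3 t7.7 [0.4409 0.208  0.2057] gap0.129 F [-1.1  3.8  1.6] q6 0.95
[0.62 0.26 0.11]
4 t8.2 [0.4411 0.2074 0.2057] gap0.128 F [-2.  -1.6  2.8] q6 0.53
[-0.2   0.32 -0.01]
```

View pics/w2.png

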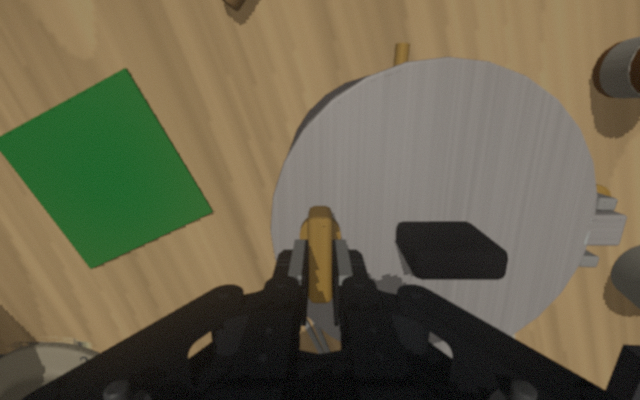

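The bar at (320,255) is gripped and now lies across the lid, with the handle at (450,250). I'll nudge it against the stop, release, and move to the handle.

```bash
python3 - <<'E'
from h import *
s=monitor.sense(); p=np.array(s['joints']); p[5]-=.06; env.set_joints(p); s=st('stop'); print(s['ft_torque'].round(2))
env.release(); st('rel')
env.movel([*TAP,.30],velocity=.15); 
env.movel([*L0,.30],frame=down(J)); snap('wrist','w3')
print(env.movel([*L0,.179],velocity=.06,guard=10)); st('at')
env.close_gripper(60); st('closed')
env.movel([*L0,.190],velocity=.03); st('up11'); 
env.movel([*L0,.26],velocity=.08); st('lift'); snap('wrist','w4')
E
python3 - <<'E'
import cv2,numpy as np
cv2.imwrite('pics/p1.png',np.vstack([cv2.imread('pics/w3.png')[0:300],cv2.imread('pics/w4.png')[0:300]]))
E
```

```text
stop t8.5 [0.441  0.2073 0.2057] gap0.128 F [-2.3 -1.7  2.4] q6 0.47
[-0.27  0.33 -0.6 ]
rel t9.2 [0.4411 0.2075 0.2057] gap1.002 F [-0.2 -0.1  0.1] q6 0.47
False
at t14.0 [0.5031 0.1852 0.1792] gap0.999 F [-0.3  0.6 -0.1] q6 2.05
closed t14.7 [0.5031 0.1853 0.1792] gap0.179 F [0.7 0.8 2. ] q6 2.05
up11 t15.2 [0.5029 0.1852 0.1899] gap0.179 F [ 0.5  0.4 -6.1] q6 2.05
lift t16.2 [0.5028 0.1852 0.2594] gap0.177 F [-0.8 -0.4 -6. ] q6 2.05
```

View pics/p1.png

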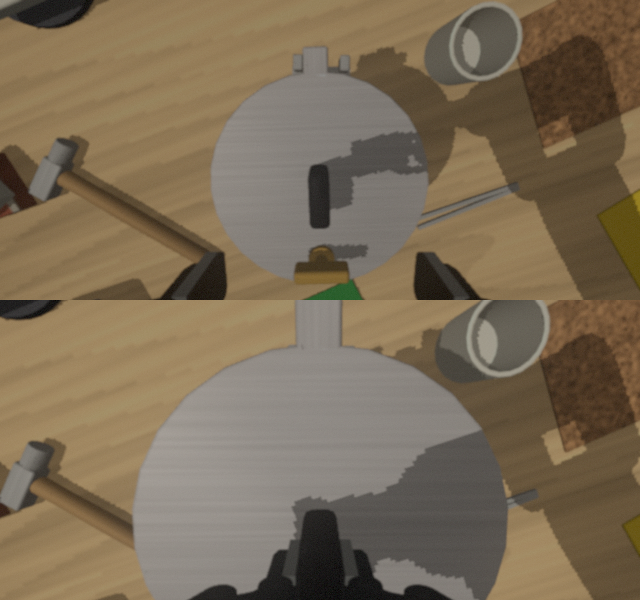

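The tap bar sits across the lid at (321,272), so it is open, and the lid hangs level in the grip (6 N). I'll lay it on the mat.

```bash
cat >> h.py <<'E'
M=np.array([.5024,-.1828])
E
python3 - <<'E'
from h import *
env.movel([*L0,.29],velocity=.15)
env.movel([*M,.29],velocity=.2); env.movel([*M,.06],velocity=.12)
print(env.movel([*M,.033],velocity=.02,guard=4)); s=st('down')
env.release(); st('rel'); p=s['position']
np.save('lidpose.npy',p)
env.movel([p[0],p[1],.30],velocity=.2)
env.movel([.42,.12,.38],velocity=.25,frame=down(J)); st()
snap('wrist','w5'); snap('top','top1')
E
python3 - <<'E'
import cv2,numpy as np
cv2.imwrite('pics/p2.png',np.vstack([cv2.imread('pics/w5.png')[0:300],cv2.imread('pics/top1.png')[60:340]]))
E
```

```text
True
down t21.7 [ 0.5024 -0.1828  0.0362] gap0.180 F [-1.   0.1  5.4] q6 1.35
rel t22.4 [ 0.5014 -0.1822  0.0349] gap1.001 F [0.5 0.1 0.1] q6 1.35
 t25.3 [0.42   0.1195 0.3797] gap1.006 F [ 1.1  0.  -0.3] q6 1.93
```

View pics/p2.png

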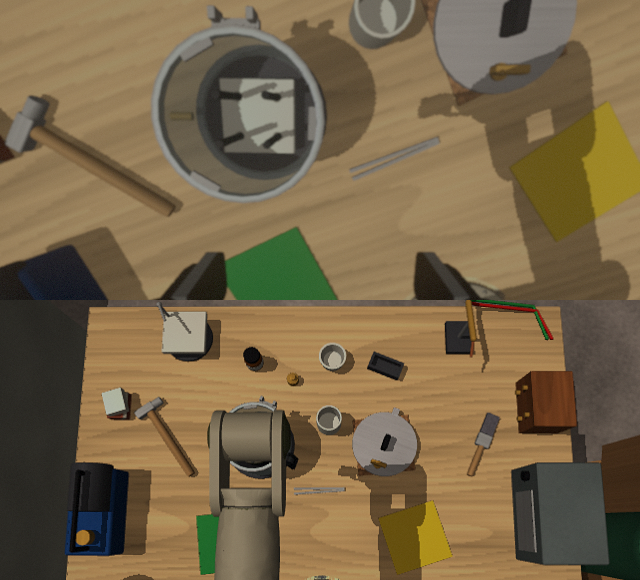

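The lid lies on the mat, tap still open. The cup has been knocked to about (329,179) in the top view. Next I enlarge the jar interior with the predicted rod tops overlaid.

```bash
python3 - <<'E'
from h import *
f=load('w5'); im=f['frame'][:,:,::-1]; k=5
im=cv2.resize(im[15:205,150:330],None,fx=k,fy=k,interpolation=cv2.INTER_CUBIC); im=cv2.convertScaleAbs(im,alpha=1.3,beta=20)
def dot(p,c): q=proj(f,p); cv2.circle(im,(int((q[0]-150+.5)*k),int((q[1]-15+.5)*k)),4,c,1)
V=np.array([-U[1],U[0]])
for a in(-1,1):
  for b in(-1,1):
    p=L0+.028*a*U+.028*b*V; dot([*p,.142],(0,0,255)); dot([*p,.042],(0,255,0)); print(a,b,p,proj(f,[*p,.142]))
for t in np.linspace(0,6.28,40): dot([*(L0+.094*np.array([np.cos(t),np.sin(t)])),.16],(255,0,255))
cv2.imwrite('pics/w5z.png',im[:,:][:, :]if 0 else cv2.resize(im,None,fx=.62,fy=.62,interpolation=cv2.INTER_AREA))
# cup from top
t=load('top1'); cv2.imwrite('pics/cupz.png',cv2.resize(t['frame'][150:215,295:365,::-1],None,fx=8,fy=8))
a=cv2.imread('pics/w5z.png'); b=cv2.resize(cv2.imread('pics/cupz.png'),(240,223)); out=np.zeros((a.shape[0],a.shape[1]+240,3),np.uint8); out[:,:a.shape[1]]=a; out[:223,a.shape[1]:]=b; print(out.shape,a.shape); cv2.imwrite('pics/p3.png',out)
E
```

```text
-1 -1 [0.46709643 0.1684987 ] [267.02091092 143.77118095]
-1 1 [0.4862987  0.22110357] [219.61224216 143.75352896]
1 -1 [0.5197013  0.14929643] [264.62843018  93.88622088]
1 1 [0.53890357 0.2019013 ] [215.08536165  93.82456736]
(589, 798, 3) (589, 558, 3)
```

View pics/p3.png

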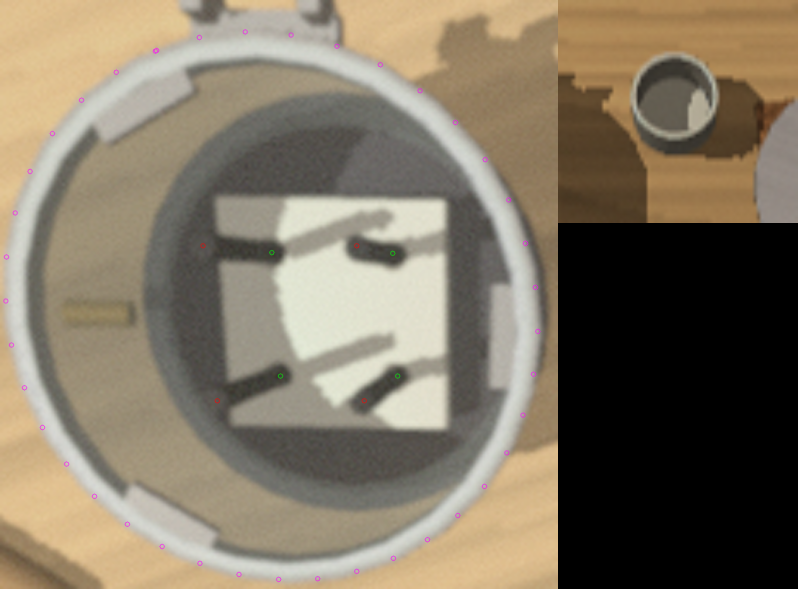

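All four rods are present, and the predicted tops match within about 2 mm. The cup rim is near (329,178) in the top image. I'll take one close look at the cup, then pick the first rod.

```bash
cat >> h.py <<'E'
V=np.array([-U[1],U[0]])
def pickang(p,a):
    b=np.arctan2(p[1],p[0]); c=[a+k*np.pi for k in range(-3,4)]; return min(c,key=lambda t:abs(b-t))
def pick(i,j):
    c=L0+.028*i*U+.028*j*V; rad=(c-L0)/np.linalg.norm(c-L0); t=c-.003*rad
    a=pickang(t,np.arctan2(rad[1],rad[0])+np.pi/2); q=down(a)
    if np.linalg.norm(monitor.sense()['position'][:2]-t)>.01: env.movel([*t,.29],velocity=.25,frame=q)
    env.movel([*t,.19],velocity=.15,frame=q)
    g=env.movel([*t,.106],velocity=.08,guard=8); s=st('grab guard=%s'%g)
    env.close_gripper(25); st('closed')
    env.movel([*t,.29],velocity=.12); st('up')
    Rm=R.from_quat(q).as_matrix(); o=Rm.T@np.array([*(c-t),0]); return o+np.array([s['position'][2]-.012,0,0])
def place(foot,cup,psi,r=.013,tilt=np.radians(7)):
    out=np.array([np.cos(psi),np.sin(psi),0]); d=np.cos(tilt)*np.array([0,0,1])+np.sin(tilt)*out
    a=pickang(cup,psi+np.pi/2); z=np.array([np.cos(a),np.sin(a),0]); Rm=np.c_[-d,np.cross(z,-d),z]; q=R.from_matrix(Rm).as_quat()
    F=lambda h:np.array([*(cup+r*out[:2]),h])-Rm@foot
    env.movel(F(.20),velocity=.25,frame=q); env.movel(F(.10),velocity=.15); env.movel(F(.02),velocity=.08)
    print('guard',env.movel(F(.0045),velocity=.015,guard=2.)); s=st('down'); print('foot z',(s['position']+R.from_quat(s['ee_rot']).as_matrix()@foot).round(4))
    env.release(); p=monitor.sense()['position']; env.movel(p+.06*d,velocity=.08); p=monitor.sense()['position']; env.movel([p[0],p[1],.29],velocity=.25)
E
python3 - <<'E'
from h import *
t=load('top1'); c=at(t,329.1-.4,177.7-.4,.085); print('cup top',c)
env.movel([.48,-.0,.33],velocity=.25,frame=down(-1.57)); f=snap('wrist','w6'); 
im=f['frame'][:,:,::-1].copy()
for r,z in((.037,.085),(.032,.085),(.037,0)):
  for a in np.linspace(0,6.28,24):
    q=proj(f,[c[0]+r*np.cos(a),c[1]+r*np.sin(a),z]); cv2.circle(im,(int(round(q[0])),int(round(q[1]))),0,(0,0,255),-1)
q=proj(f,[*c[:2],.085]).astype(int); print(q); x0=max(q[0]-60,0);y0=max(q[1]-50,0)
print(x0,y0); cv2.imwrite('pics/w6z.png',cv2.resize(im[y0:y0+110,x0:x0+120],None,fx=5,fy=5,interpolation=cv2.INTER_NEAREST))
foot=pick(-1,-1); np.save('foot.npy',foot); print(foot); snap('wrist','w7')
E
```

```text
cup top [ 0.5684165  -0.01804357  0.085     ]
[335  89]
275 39
grab guard=False t29.1 [0.4701 0.1698 0.1065] gap0.999 F [ 0.4 -0.5  0.4] q6 1.25
closed t29.8 [0.4698 0.1698 0.106 ] gap0.104 F [0.4 0.2 0.9] q6 1.25
up t31.4 [0.4697 0.1697 0.2894] gap0.111 F [-0.1  0.2 -1.3] q6 1.25
[ 9.44534595e-02 -3.00000000e-03  5.67935984e-19]
```

View pics/w6z.png

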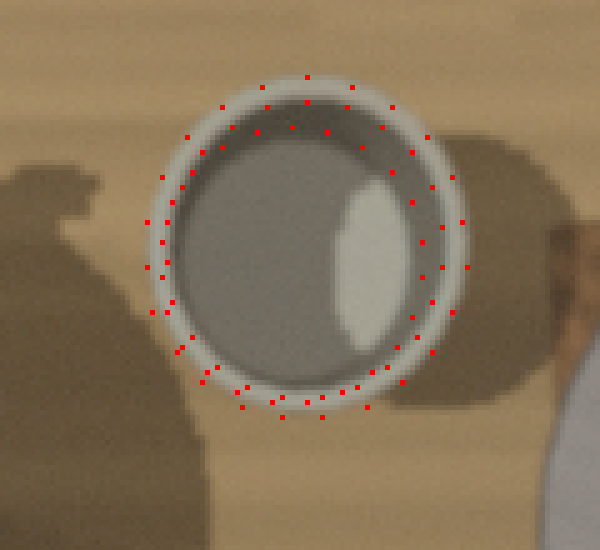

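View pics/w7.png

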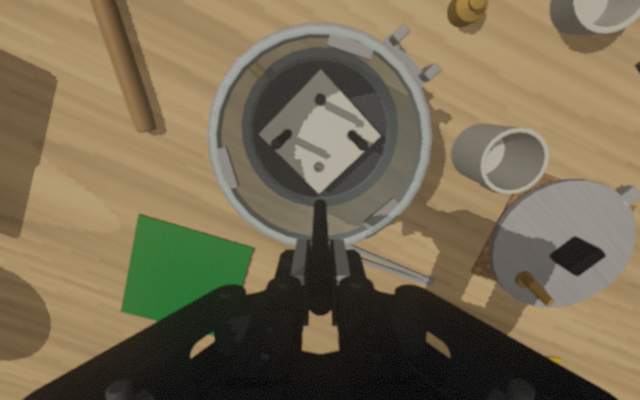

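The cup overlay fits to about 1 mm, giving (0.569,-0.018). Rod 1 is held upright at (320,255) and three are left in the rack. Placing rod 1.

```bash
cat >> h.py <<'E'
CUP=np.array([.569,-.018])
E
python3 - <<'E'
from h import *
place(np.load('foot.npy'),CUP,-np.pi/4)
env.movel([.47,.07,.31],velocity=.25,frame=down(-1.57)); snap('wrist','w8',(150,0,550,300),2)
E
```

```text
guard True
down t36.4 [ 0.5842 -0.0332  0.0999] gap0.111 F [0.1 0.  4. ] q6 -1.09
foot z [ 0.5781 -0.0272  0.0058]
```

View pics/w8.png

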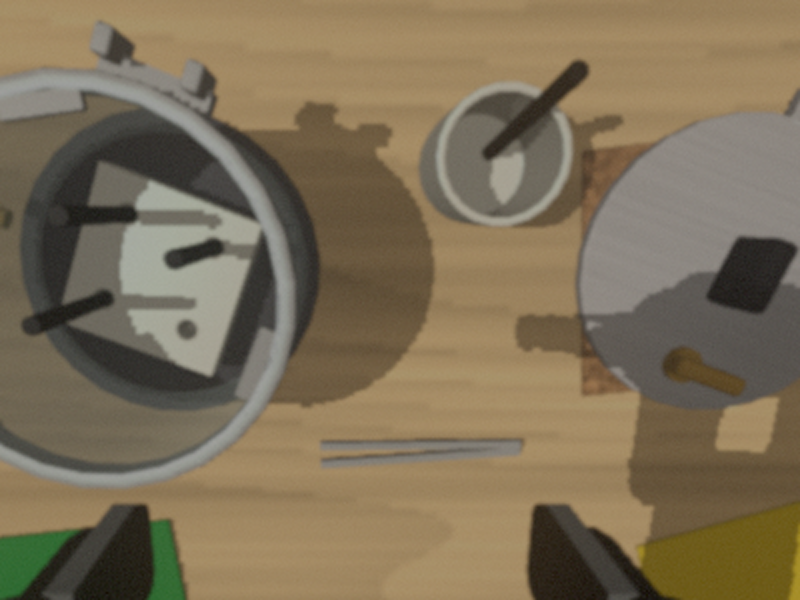

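Rod 1 stands in the cup, leaning outward at (535,110). Next is rod 2, with a look taken before each later placement.

```bash
python3 - <<'E'
from h import *
f=pick(1,-1); place(f,CUP,-3*np.pi/4)
f=pick(-1,1); np.save('foot.npy',f); snap('top','top2'); snap('wrist','w9')
a=cv2.imread('pics/w9.png'); b=cv2.resize(cv2.imread('pics/top2.png')[140:230,280:440],None,fx=3,fy=3,interpolation=cv2.INTER_CUBIC)
o=np.zeros((600,640,3),np.uint8); o[:330]=a[:330]; o[330:,:480]=b; cv2.imwrite('pics/p4.png',o)
E
```

```text
grab guard=False t45.5 [0.5187 0.1521 0.1065] gap1.000 F [-0.2 -0.9 -0.1] q6 -0.37
closed t46.1 [0.5184 0.152  0.106 ] gap0.108 F [-0.7  0.4  0.7] q6 -0.37
up t47.8 [0.5183 0.152  0.2894] gap0.107 F [ 1.  -0.1 -0.5] q6 -0.37
guard True
down t52.0 [ 0.5537 -0.0332  0.0998] gap0.109 F [-0.4 -1.   4.2] q6 0.39
foot z [ 0.5597 -0.0272  0.0056]
grab guard=False t57.7 [0.4878 0.2184 0.1065] gap0.997 F [ 0.2  0.9 -0.4] q6 -0.23
closed t58.4 [0.4876 0.2184 0.1061] gap0.104 F [-1.   0.3  0.1] q6 -0.23
up t60.1 [0.4874 0.2183 0.2894] gap0.110 F [ 0.6  0.5 -0.8] q6 -0.23
```

View pics/p4.png

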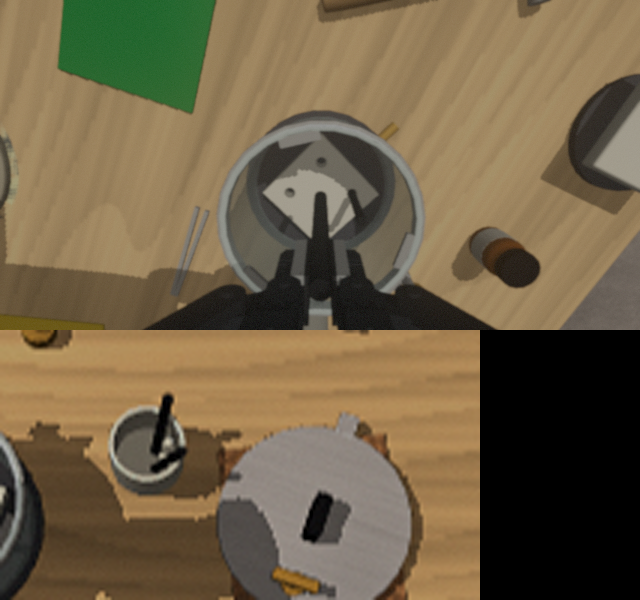

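```bash
python3 - <<'E'
from h import *
a=load('top1')['frame'];b=load('top2')['frame']
up=lambda i:cv2.resize(cv2.cvtColor(i,cv2.COLOR_RGB2GRAY),None,fx=5,fy=5,interpolation=cv2.INTER_CUBIC)
for (x0,y0,x1,y1) in((313,162,327,200),(313,182,345,200)):
    T=up(a[y0:y1,x0:x1]); S=up(b[y0-8:y1+8,x0-8:x1+8]); r=cv2.matchTemplate(S,T,cv2.TM_CCOEFF_NORMED); _,m,_,l=cv2.minMaxLoc(r); print(m,l[0]/5-8,l[1]/5-8)
E
```

```text
0.9983682036399841 0.0 0.0
0.6469857096672058 0.1999999999999993 0.1999999999999993
```

The cup has not moved. I'll place rod 3, then pick and place rod 4.

```bash
python3 - <<'E'
from h import *
place(np.load('foot.npy'),CUP,3*np.pi/4)
f=pick(1,1); a=load('top1')['frame'];b=snap('top','top3')['frame']
x0,y0,x1,y1=313,162,327,200
r=cv2.matchTemplate(b[y0-12:y1+12,x0-12:x1+12],a[y0:y1,x0:x1],cv2.TM_CCOEFF_NORMED);m=cv2.minMaxLoc(r); print(m[1],m[3]); np.save('foot.npy',f)
if m[1]>.6 and max(abs(m[3][0]-12),abs(m[3][1]-12))<=1: place(f,CUP,np.pi/4)
env.movel([.47,.07,.31],velocity=.25,frame=down(-1.57)); snap('wrist','w10',(150,0,550,300),2); st()
E
```

```text
guard True
down t64.1 [ 0.5538 -0.0028  0.1001] gap0.108 F [ 0.3 -0.2  3.3] q6 -0.92
foot z [ 0.5598 -0.0088  0.0059]
grab guard=False t70.5 [0.5365 0.2007 0.1065] gap0.997 F [ 0.2  0.6 -0. ] q6 1.29
closed t71.2 [0.5362 0.2006 0.1061] gap0.110 F [-0.7  0.2  1.1] q6 1.29
up t72.8 [0.536  0.2006 0.2894] gap0.107 F [ 0.7  0.4 -0.4] q6 1.29
0.7760736346244812 (12, 12)
guard True
down t76.7 [ 0.5842 -0.0027  0.1   ] gap0.106 F [ 0.9 -0.   5.2] q6 0.67
foot z [ 0.5781 -0.0087  0.0058]
 t80.0 [0.4703 0.0697 0.3091] gap1.000 F [-0.2 -0.5 -0. ] q6 1.47
```

View pics/w10.png

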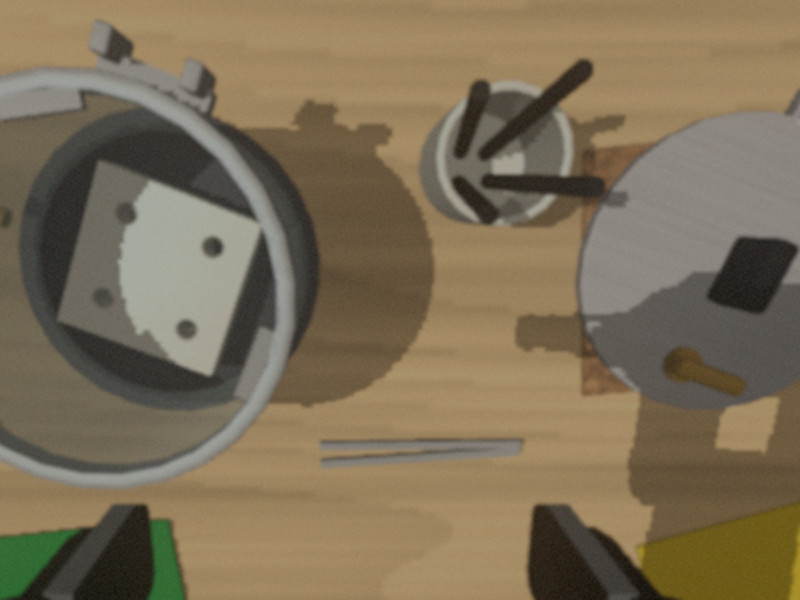

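All four rods stand in the cup and the rack is empty. Now the lid goes back.

```bash
python3 - <<'E'
from h import *
p=np.load('lidpose.npy'); print(p)
env.movel([.47,-.1,.31],velocity=.25); env.movel([p[0],p[1],.2],velocity=.2,frame=down(J)); env.movel([p[0],p[1],.08],velocity=.15)
print(env.movel([p[0],p[1],.0362],velocity=.05,guard=8)); env.close_gripper(60); st('closed')
env.movel([p[0],p[1],.06],velocity=.05); st('lift'); env.movel([p[0],p[1],.29],velocity=.15)
env.movel([*L0,.29],velocity=.2); env.movel([*L0,.225],velocity=.08); s=st('above'); snap('wrist','w11')
g=env.movel([*L0,.1765],velocity=.02,guard=6); st('seat %s'%g); snap('wrist','w12'); 
a=cv2.imread('pics/w11.png')[:300];b=cv2.imread('pics/w12.png')[:300];cv2.imwrite('pics/p5.png',np.vstack([a,b]))
E
```

```text
[ 0.50240494 -0.18279828  0.03621025]
False
closed t84.3 [ 0.5025 -0.1828  0.0364] gap0.178 F [-0.8 -0.3  2.1] q6 1.35
lift t85.0 [ 0.5023 -0.1827  0.06  ] gap0.179 F [-0.5 -0.9 -6.2] q6 1.35
above t89.6 [0.5033 0.1852 0.2256] gap0.181 F [-0.1  0.3 -6. ] q6 2.05
seat True t91.7 [0.503  0.1853 0.1794] gap0.182 F [0.1 0.  6.4] q6 2.05
```

View pics/p5.png

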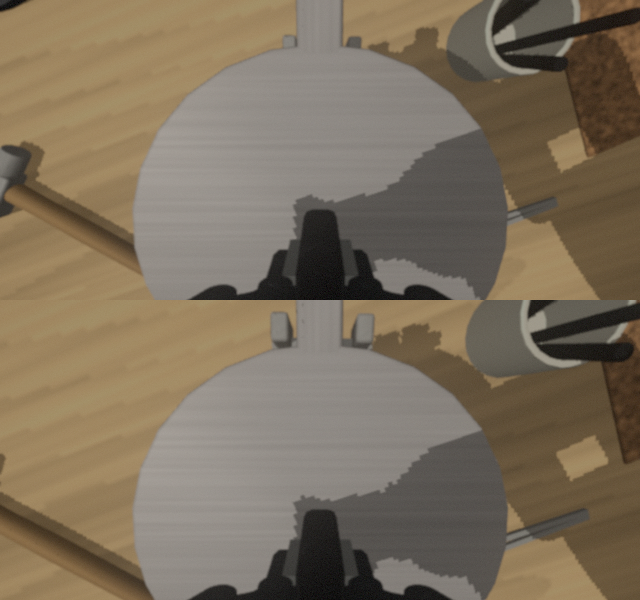

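Lid fully down (TCP 0.1794 against 0.1792 originally), with the ear between the posts. To shut the tap I'll grip at the 0.9 rad bar angle, which clears the handle and lets the jaws swing the bar into line, then turn to shut.

```bash
python3 - <<'E'
from h import *
env.release(); st('rel'); env.movel([*L0,.27],velocity=.15); env.movel([*TAP,.27],frame=down(J+.9),velocity=.15)
print(env.movel([*TAP,.200],velocity=.06,guard=8)); env.close_gripper(25); s=st('closed'); print(s['ft_torque'].round(2))
q=np.array(s['joints'])
for k in (.3,.6,.9,.94,.98):
    p=q.copy(); p[5]+=k; env.set_joints(p); s=st(k); print(s['ft_torque'].round(2))
env.release(); st('rel'); env.movel([*TAP,.30],velocity=.15); env.movel([.45,.16,.36]); snap('wrist','w13',(150,0,550,300),2); snap('scene','s2')
E
```

```text
rel t92.4 [0.502  0.1853 0.1778] gap1.001 F [-0.6 -0.1 -0.4] q6 2.05
False
closed t96.2 [0.441  0.2081 0.2003] gap0.132 F [-1.7  2.7  3.8] q6 1.22
[0.4  0.24 0.1 ]
0.3 t96.6 [0.4409 0.2083 0.2003] gap0.133 F [-1.2  3.6  2.7] q6 1.52
[ 0.5   0.26 -0.11]
0.6 t97.0 [0.4409 0.2083 0.2003] gap0.124 F [-1.7  3.1  2.7] q6 1.81
[ 0.56  0.23 -0.03]
0.9 t97.4 [0.441  0.2082 0.2003] gap0.133 F [-2.   3.9  2.8] q6 2.11
[ 0.62  0.27 -0.05]
0.94 t97.6 [0.4412 0.2081 0.2003] gap0.131 F [0.8 3.4 1.6] q6 2.16
[0.54 0.05 0.27]
0.98 t97.9 [0.4417 0.2082 0.2003] gap0.134 F [ 3.7  3.8 -0.1] q6 2.20
[ 0.79 -0.57  0.69]
rel t98.6 [0.441  0.2081 0.2003] gap1.005 F [ 0.2 -0.   0.8] q6 2.20
```

View pics/w13.png

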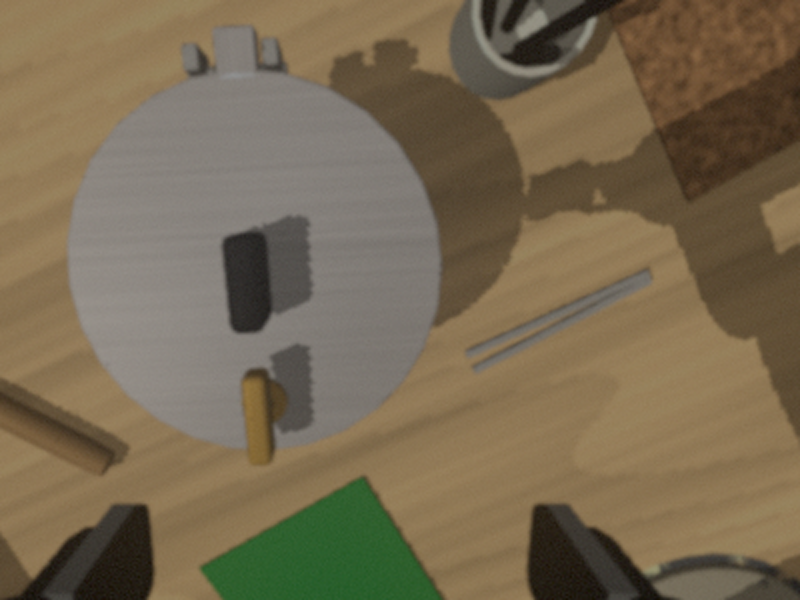

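The tap is against its shut stop (0.69 N m), and the bar at (257,418) is parallel to the handle. The ear is between the posts. Last check: the scene view.

```bash
python3 - <<'E'
from h import *
st('final'); job.hand_in()
E
```

```text
final t100.2 [0.4497 0.1604 0.359 ] gap1.003 F [ 0.1 -0.2  0.8] q6 2.10
the job is handed in; nothing more can be done
```

The job was done in the order asked and handed in at about 100 s. I opened the tap, laid the lid on the cork mat and moved all four rods into the white cup. I then put the lid back with the tap open and shut the tap.

**Last checks:**
- **Rods:** I lowered each rod until the gripper felt the cup floor (3–5 N) before letting go. A close picture after the fourth rod showed all four standing in the cup and the rack empty.
- **Lid:** it seated at 179.4 mm tool height, against 179.2 mm when I first gripped it. The last picture showed the ear between the posts.
- **Tap:** it turned until it met its shut stop (0.69 N m), and the last picture showed the bar in line with the handle.
- **Cup:** it was knocked aside about 4 cm early in the run, before I placed any rods. I measured its new position and used that.

**Not checked:**
- **Final overview:** I had reached the limit of 16 pictures, so I could not view a last full view of the bench. The last close picture showed only part of the cup, with at least some of the rods still standing in it.
- **Other objects:** I did not check each of the other things on the bench individually. No unexpected contact force showed at any point.
- **Opening the tap:** after I turned it open, the opening fingers may have passed very close to the lid's handle, though the force reading stayed near zero and the lid did not move.

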